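# Check a small air tank with a push-on pressure gauge

### The arm

A 6-joint arm with a two-finger parallel gripper is mounted at the origin on the work surface. World frame = base frame: x ahead of the robot, y to its left, z up, the work surface at z = 0. Lengths are in m, angles in rad, forces in N, time in s.
With the tool pointing down it reaches from about 0.25 to 0.775 m from the base axis. Payload 4 kg.
Tool frame: the origin (TCP) lies on the centre line of the jaws, within the pads' length; the fingertips stand 22 mm ahead of it and the grasp point (between the pads) lies 3 mm ahead of it; z points along the fingers, y is the direction in which the jaws open and shut (so a half turn about z gives the same grasp; the last joint's range is limited). The gripper opens to 94 mm and grips with 3 to 60 N. Pads are 16 mm wide; open, the fingers measure 119 mm over their backs; the gripper's body (75 mm by 177 mm) begins 78 mm behind the grasp point.
Start: joints at [-1.389, 0.087, 1.371, -0, 1.684, -0.103], TCP at [0.155, -0.528, 0.228] pointing down, gripper open.
Joint ranges: [-3.1, 3.1], [-0.76, 2.03], [0.27, 2.55], [-1.08, 4.22], [0.17, 2.65], [-2.57, 2.57]. Speed limits (rad/s): [2.79, 2.79, 3.14, 3.14, 3.14, 3.14].

### API

Orientations are given as [roll, pitch, yaw] about the fixed x, y, z axes, in that order (R = Rz(yaw) Ry(pitch) Rx(roll)).
In Python, from bench import robot gives the robot as it stands. The module is installed in compiled form; this text tells all that it offers.
- The arm moves only by the shell command python3 -m inch 'ROWS'. ROWS is JSON, a list of rows, each an object with "linear": the shift along the world's x, y, z scaled (see below), a list of three; "twist": the turn about the world's z scaled (see below); "gripper": the opening, from 0 (shut) to 1 (fully open). In form: [{"linear": [x, y, z], "twist": twist, "gripper": gripper}, ...]. A call has 1 to 10 rows; each row is the pose to reach, as a shift and turn from the pose commanded when the call began; what a row does not reach only later rows make up. The controller multiplies each number of a shift by 0.1 m and each number of a turn by 60 degrees. A row lasts 1/12 s, in which the tool goes at most 41.7 mm and 7.16 degrees, less where a joint would pass 70% of its speed; a pose out of reach is approached as far as the arm can. A call with a number of a shift or a turn outside -1 to 1 is refused whole. A call with a gripper value outside its range is refused whole. The fingers move at their own pace and stop on an object; the grip force is fixed at half the most. Time passes only in rows, so rows that repeat a pose let the fingers close. It gives the time, the measured TCP pose, the force and the opening at its end, in the units of the state.
- robot.get_obs(): the state, without advancing time (a new reading comes with each control period).
- robot.snapshot(name): name is "side" or "top"; returns a dict with "image" (400x640x3 uint8, red, green, blue), "depth" (400x640 float32, m along the optical axis (not along the pixel's ray), 0 where there is no reading), "mtx" (3x3 intrinsics, pixels), "rvec" (rotation vector, rad) and "tvec" (3), from world to camera coordinates, as OpenCV has them. Camera axes: x right, y down, z forward; pixel columns grow to the right and rows downward; lengths in m; the calibration is good to about 2 mm. A picture is of the moment at which its call begins.
- robot.close_job(): hands the job in, once; it reports no verdict.
The state is a dict: "time": time; "joint_positions": joint angles; "qvel": joint speeds; "joint_torque": joint torques, N m; "tool_pos": TCP position; "ee_rot": TCP orientation; "wrist_force": force on the tool from outside, world axes, zero at the start; "wrist_torque": the same for the moment, N m; "width": finger opening in m.
Only numpy, scipy, OpenCV 4.12 (cv2) and the standard library are available. Lean on these libraries where they do the work, as an engineer would, in place of code of your own. Each camera call takes 0.05 s, during which the arm holds its last target.

### The job

Check the charge of the little steel air tank: take the red push-on gauge out of its wooden holder, push it squarely down onto the tank's valve and keep it pressed there with about 15 N for a full second, so that the tank's pressure drives the white rod out of the gauge (more than 25 N ruins the valve). Then set the gauge gently back into its holder, upright and fully home, with the rod still standing out at its reading, let go of it, and leave the other things on the bench where they are.

Things in the scene. Friction and masses are not known exactly. Their poses are not given: they have to be found in the camera images.
- gauge: Push-on gauge, 70 mm tall, 0.2-0.3 kg, chuck-down in the holder. Origin: centre of the chuck's open mouth (lowest point); z up, x along the barrel. z 0-16 mm: brass chuck 26 mm across, bore 20 mm at the mouth narrowing in 6 mm to 13 mm, ending 16 mm up on a flat seat. z 16-24: black flange 40 mm across, underside level with the seat. z 24-70: red grip block, 26 mm in x, 24 mm in y
- gauge_grip (a point): Where to pinch the gauge's red block, across its y: on the chuck's axis, 50 mm above gauge's origin. Beside the block the barrel, 16 mm thick, sticks out along the gauge's +x, 40 mm above the origin, from 13 to 98 mm off the axis; the white rod with its orange end cap comes out of the barrel's end
- gauge_rod (a joint): How far the white rod stands out of the barrel, in m: 0 is pushed in (the start), 0.045 the most. It is driven out 17 to 32 mm, by the unknown pressure, while the gauge is pressed on the valve; friction (0.3 N) keeps it out when the gauge comes off, and a knock on its end can push it in again
- tank: Upright steel air tank bolted down, 92 mm across with a sloped shoulder, on a 120 mm square base plate, 105 mm high to the brass boss at its top centre; a thin brass valve stem stands upright on the boss. It does not move. Origin at the centre of its underside, z up
- valve_foot (a point): Top centre of the tank's boss, on the stem's axis, 105 mm above the bench. Stem 9 mm across, with a sprung black tip, 8 mm across, 5 mm out of it; the tip's top stands 28 to 46 mm above this point (not measured). The gauge's seat pushes the tip in, 5 mm at 2 to 7 N (this opens the valve), then meets the stem; from 10 N the stem yields 2.5 mm on a 4 N/mm spring, then stops hard at 20 N
- holder: Dark wooden block 90 x 90 x 30 mm fixed to the bench, with a vertical through hole 31 mm across at its centre, chamfered 3 mm. Origin at the centre of its underside, z up. The gauge is home when its chuck is in the hole and its flange lies flat on the block's top, i.e. its origin 14 mm above the holder's origin; any yaw will do
- holder_hole0 (a point): Centre of the mouth of the holder's hole, 30 mm above the bench
- screwdriver: Loose screwdriver with green handle, about 190 mm long, lying between the robot and the work; origin under its middle. Leave alone
- multimeter: Loose yellow multimeter, 85 x 170 x 42 mm; origin at the centre of its underside. Leave alone
- cup_left: Loose paper coffee cup with black lid, 85 mm across, 112 mm tall, on the left; origin at the centre of its underside. Leave alone
- cup_right: The same kind of cup, on the right. Leave alone
- screw_tray: Loose blue tray 100 x 140 x 25 mm with screws; origin at the centre of its underside. Leave alone
- pliers: Loose pliers with red and blue grips, about 155 mm long, lying beyond the work; origin at the pivot. Leave alone
- sealant: Loose white jar with black lid, 52 mm across, 70 mm tall; origin at the centre of its underside. Leave alone
Mind the look-alikes: they are no part of the job. Leave any pink look-alike of the gauge alone.

How it is judged:
By the outcome, as a careful person would: the job done as asked, in the order asked, and still so for the second after the job is handed in, with the robot touching nothing.
It also fails if it takes over 58 s, if anything falls off the work surface, if the arm or the gripper's body presses on something with over 40 N, if the wrist force passes 120 N, or if a joint passes its speed limit or range.

## Working session

There is one attempt and no reset: what is moved stays moved. The work goes in short steps, Python scripts to look and compute and a shell command to move; the robot and the scene stay as the last step left them, time stands still between calls to the robot, and variables do not carry over. Pictures are saved under pics/ and viewed, and the job is handed in when it is done.

```bash
mkdir -p pics
cat > h.py <<'E'
import numpy as np, cv2
from bench import robot
def snap(n,f=None):
    s=robot.snapshot(n)
    np.savez(''+n+'.npz',**s)
    if f: cv2.imwrite('pics/'+f,s['image'][:,:,::-1])
    return s
def load(n): return dict(np.load(''+n+'.npz'))
def cam(s):
    R,_=cv2.Rodrigues(s['rvec']); t=np.array(s['tvec']).reshape(3); return R,t,-R.T@t
def ray_plane(s,u,v,z):
    R,t,C=cam(s); d=R.T@np.linalg.inv(s['mtx'])@np.array([u,v,1.]); return C+d*(z-C[2])/d[2]
def pts(s):
    R,t,C=cam(s); h,w=s['depth'].shape; U,V=np.meshgrid(np.arange(w),np.arange(h))
    d=np.stack([U,V,np.ones_like(U)],-1)@np.linalg.inv(s['mtx']).T*s['depth'][...,None]
    P=(d-t)@R; P[s['depth']==0]=np.nan; return P
def proj(s,p): return cv2.projectPoints(np.array([p],float),s['rvec'],s['tvec'],s['mtx'],None)[0].ravel()
E
python3 - <<'E'
from h import *
for n in('side','top'):
    s=snap(n,n+'0.png'); print(n,cam(s)[2])
o=robot.get_obs(); print(o)
E
```

```text
side [0.43686184 0.74067384 0.9013314 ]
top [ 0.47891473 -0.03663867  1.05255551]
{'time': 0.1, 'joint_positions': array([-1.38911820e+00,  8.78742461e-02,  1.37207312e+00, -2.96949429e-05,
        1.68358444e+00, -1.03081528e-01]), 'qvel': array([-1.36057177e-03, -1.55919985e-03, -1.68592345e-03,  5.90437174e-05,
       -1.24922507e-03,  8.25460539e-04]), 'joint_torque': array([ 2.77816325e-03, -3.41248512e+01, -3.03303838e+01,  7.18632806e-02,
        3.04062758e-02, -8.81608753e-05]), 'tool_pos': array([ 0.15442597, -0.52741823,  0.22644014]), 'ee_rot': array([-3.13966076e+00, -1.70180659e-04,  2.84756180e-01]), 'wrist_force': array([-0.00601379,  0.46382191,  0.42934586]), 'wrist_torque': array([ 0.00677905, -0.00813572,  0.02897987]), 'width': 0.09379062143338537}
```

View pics/side0.png

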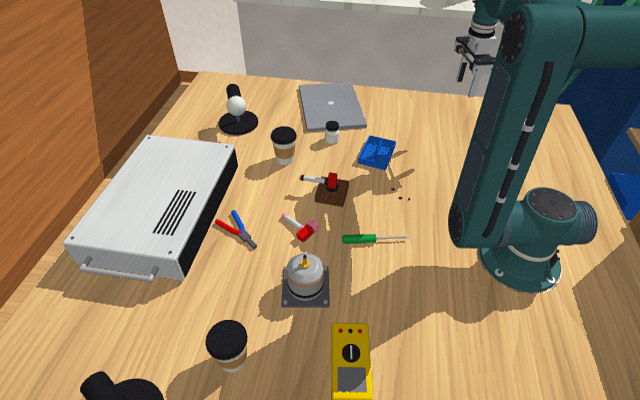

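View pics/top0.png

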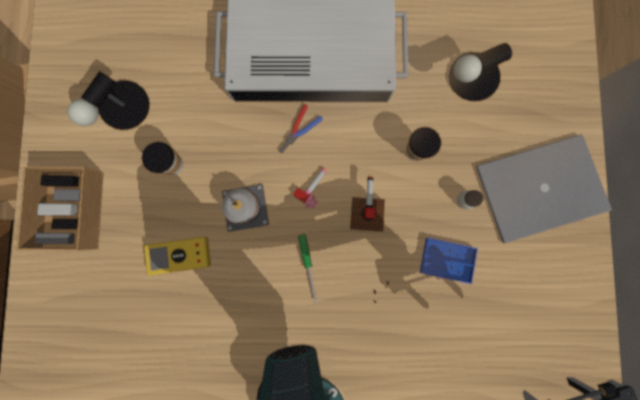

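Candidates for the gauge are side (332,183) / top (369,212), a red block upright in the dark wooden block, and side (303,230) / top (307,195), a pinkish one lying on the bench. The first fits because it is red, upright and in the holder. I'll confirm with enlarged crops.

Run:
```python
from h import *
s=load('side');t=load('top')
a=cv2.resize(s['image'][150:310,260:420],None,fx=3.5,fy=3.5,interpolation=cv2.INTER_CUBIC)[:,:,::-1]
cv2.imwrite('pics/c_side.png',a)
b=cv2.resize(t['image'][150:250,210:400],None,fx=4,fy=4,interpolation=cv2.INTER_CUBIC)[:,:,::-1]
cv2.imwrite('pics/c_top.png',b)
P=pts(t)
def med(m): return np.nanmedian(P[m],0),m.sum()
h=cv2.cvtColor(t['image'],cv2.COLOR_RGB2HSV)
red=((h[...,0]<6)|(h[...,0]>174))&(h[...,1]>170)&(h[...,2]>80)
n,l,st,c=cv2.connectedComponentsWithStats(red.astype(np.uint8))
for i in range(1,n):
    if st[i,4]>20: print('red',c[i],st[i],np.nanmedian(P[l==i],0),np.nanmax(P[l==i][:,2]))
print(np.round(P[200:228:2,360:378:2,2]*1000))
```

```text
red [299.58571429 117.08571429] [294 106  13  25  70] [0.82321629 0.03142115 0.01361363] 0.018220629578920945
red [300.17821782 194.47524752] [294 189  14  12 101] [0.59379241 0.02774026 0.02609524] 0.032408150779379245
red [370.  212.5] [366 208   9  10  86] [ 0.54099616 -0.15990997  0.08246799] 0.08664960936895093
[[29. 27. 27. 29. 56. 60. 55. 30. 28.]
 [30. 29. 28. 31. 59. 61. 52. 32. 25.]
 [28. 32. 28. 28. 59. 61. 27. 29. 27.]
 [25. 28. 30. 56. 60. 63. 56. 27. 30.]
 [25. 29. 37. 78. 84. 81. 82. 32. 28.]
 [27. 36. 40. 85. 81. 84. 81. 82. 30.]
 [29. 32. 47. 84. 80. 80. 83. 85. 26.]
 [26. 41. 47. 84. 82. 86. 79. 83. 28.]
 [29. 38. 50. 83. 86. 83. 82. 81. 28.]
 [29. 26. 35. 49. 56. 57. 60. 30. 29.]
 [29. 29. 27. 37. 38. 37. 28. 31. 27.]
 [27. 27. 25. 28. 29. 28. 31. 28. 28.]
 [26. 27. 27. 28. 29. 30. 30. 28. 31.]
 [27. 31. 29. 25. 31. 28. 29. 26. 32.]]
```

View pics/c_side.png

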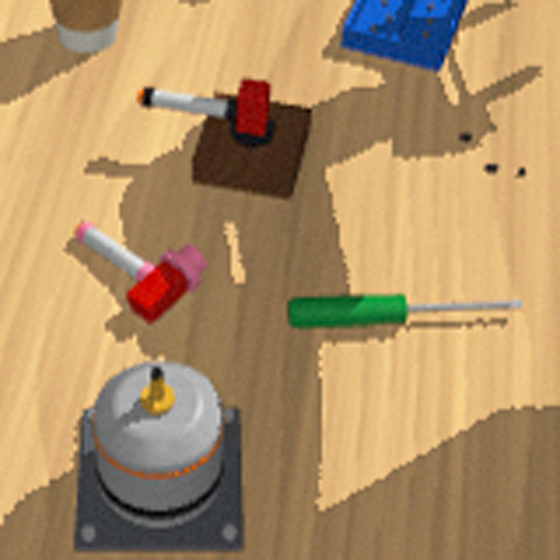

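View pics/c_top.png

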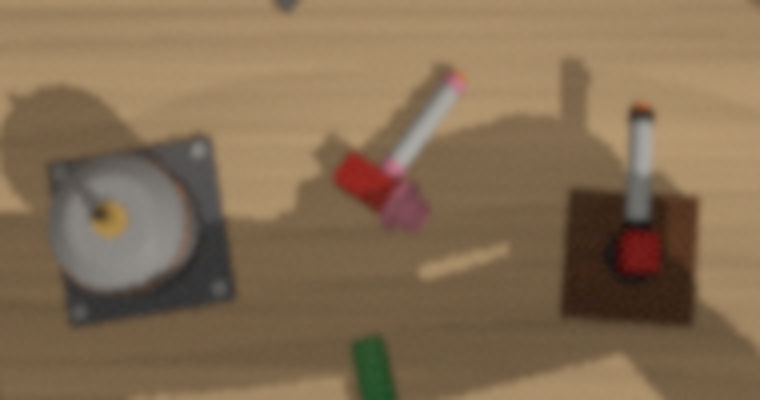

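The crops confirm it: the true gauge is the red upright one in the dark block with its barrel along about +x; the one lying on the bench has a pink chuck and cap, so it is the look-alike. Now I'll measure.

Run:
```python
from h import *
T={n:load(n) for n in('side','top')}
for n,s in T.items():
    P=pts(s); print(n,'f',s['mtx'][0,0])
    near=np.hypot(P[...,0]-.541,P[...,1]+.16)<.03
    h=cv2.cvtColor(s['image'],cv2.COLOR_RGB2HSV)
    red=((h[...,0]<8)|(h[...,0]>172))&(h[...,1]>150)&(h[...,2]>40)
    m=near&(P[...,2]>.074); q=P[m]; print(' top pts',m.sum(),q.mean(0),(q.min(0)+q.max(0))/2,np.ptp(q,0))
    m2=m&red; uv=np.argwhere(m2)[:,::-1].mean(0); print(' top centroid ray',uv,ray_plane(s,*uv,.084))
    b=(P[...,0]>.562)&(P[...,0]<.65)&(abs(P[...,1]+.16)<.03)&(P[...,2]>.045)&(P[...,2]<.075)
    q=P[b]; l=cv2.fitLine(q[:,:2].astype(np.float32),cv2.DIST_HUBER,0,.01,.01).ravel(); print(' barrel',b.sum(),q.mean(0),np.degrees(np.arctan2(l[1],l[0])),q[:,0].max())
    # holder top
    v=s['image'].astype(int)
    m=(abs(P[...,0]-.54)<.07)&(abs(P[...,1]+.16)<.07)&(P[...,2]>.022)&(P[...,2]<.038)
    q=P[m]; r=cv2.minAreaRect(q[:,:2].astype(np.float32)); print(' holder',m.sum(),np.median(q[:,2]),r)
    # tank
    m=(abs(P[...,0]-.56)<.07)&(abs(P[...,1]-.155)<.08)
    q=P[m&(P[...,2]>.04)]; print(' tank',len(q),q.mean(0),q.max(0),q.min(0))
    q=P[m&(P[...,2]>.113)];print(' stem pts',len(q),np.round(q*1000))
    y=m&(h[...,0]>15)&(h[...,0]<30)&(h[...,1]>150)&(P[...,2]>.08); 
    if y.any(): uv=np.argwhere(y)[:,::-1].mean(0);print(' brass',y.sum(),uv,np.nanmedian(P[y],0))
    c=(230,190,262,222) if n=='top' else (290,245,322,275)
    im=cv2.resize(s['image'][c[1]:c[3],c[0]:c[2]],None,fx=18,fy=18,interpolation=cv2.INTER_NEAREST)[:,:,::-1]
    cv2.imwrite(f'pics/stem_{n}.png',im)
```

```text
side f 402.39027437183034
 top pts 58 [ 0.54308502 -0.15438116  0.08227495] [ 0.54350554 -0.15581785  0.08087251] [0.02548778 0.02298566 0.00974437]
 top centroid ray [332.14035088 176.05263158] [ 0.54263324 -0.15242883  0.084     ]
 barrel 138 [ 0.60451553 -0.15591469  0.05832407] -4.1636496 0.6474098798856223
 holder 481 0.02972158729111126 ((0.5428944230079651, -0.1584004908800125), (0.09883932024240494, 0.08987419307231903), 86.39237976074219)
 tank 1270 [0.55722049 0.20450538 0.08676156] [0.60587089 0.23493915 0.13521334] [0.51482423 0.14436118 0.04005006]
 stem pts 30 [[562. 185. 133.]
 [560. 185. 134.]
 [564. 189. 134.]
 [561. 190. 135.]
 [559. 187. 132.]
 [563. 191. 133.]
 [561. 191. 133.]
 [559. 190. 133.]
 [557. 187. 129.]
 [563. 191. 129.]
 [561. 192. 131.]
 [558. 192. 131.]
 [557. 188. 126.]
 [563. 192. 126.]
 [561. 193. 128.]
 [559. 191. 126.]
 [557. 188. 122.]
 [563. 191. 121.]
 [561. 192. 123.]
 [558. 193. 125.]
 [557. 189. 120.]
 [564. 191. 117.]
 [561. 192. 119.]
 [558. 193. 121.]
 [556. 192. 119.]
 [563. 193. 115.]
 [561. 194. 117.]
 [558. 194. 118.]
 [556. 193. 117
[... 263 characters left out ...]
9.94318182 212.55681818] [ 0.54179931 -0.15968343  0.084     ]
 barrel 179 [ 0.60372435 -0.16224594  0.05883715] -1.8990954 0.6431404620327298
 holder 883 0.02868099451373456 ((0.5414928793907166, -0.16007694602012634), (0.09049966186285019, 0.09016162157058716), 86.12904357910156)
 tank 1025 [0.55654875 0.18007357 0.09133657] [0.60274805 0.23001983 0.13388396] [0.51265015 0.13954761 0.04099618]
 stem pts 16 [[561. 189. 132.]
 [561. 186. 132.]
 [561. 183. 133.]
 [561. 183. 125.]
 [562. 183. 116.]
 [558. 189. 133.]
 [558. 186. 134.]
 [558. 184. 132.]
 [558. 182. 130.]
 [559. 181. 120.]
 [556. 186. 131.]
 [556. 184. 131.]
 [556. 183. 123.]
 [557. 182. 117.]
 [554. 184. 118.]
 [555. 183. 114.]]
```

View pics/stem_side.png

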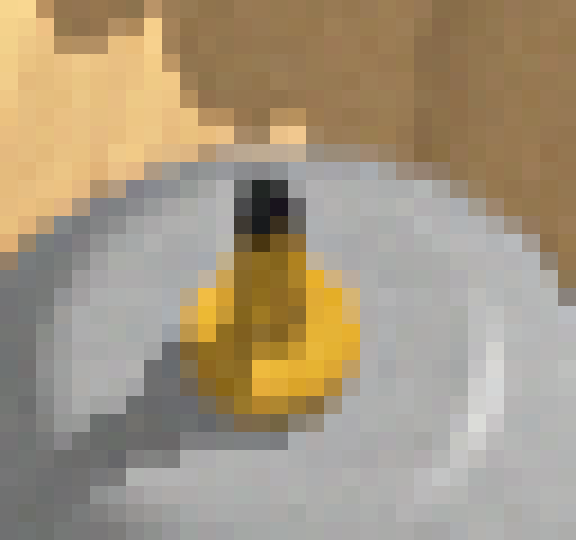

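View pics/stem_top.png

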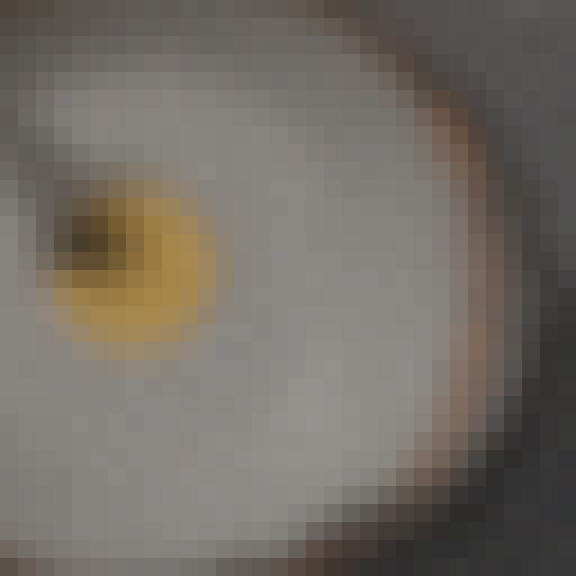

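Run:
```python
from h import *
S,T=load('side'),load('top')
for z in(.134,.137,.14): print(z,ray_plane(S,304.2,255.3,z),ray_plane(T,234.2,202.8,z))
# boss centre via brass ellipse
print('boss', ray_plane(S,304.5,264.2,.105), ray_plane(T,237.1,203.9,.105))
print('block top S: corners by image');
for n,s in(('side',S),('top',T)):
    P=pts(s); m=(np.hypot(P[...,0]-.541,P[...,1]+.158)<.03)&(P[...,2]>.0805)
    q=P[m]; print(n,len(q),q.mean(0),cv2.minAreaRect(q[:,:2].astype(np.float32)))
    m=(abs(P[...,0]-.54)<.07)&(abs(P[...,1]+.16)<.07)&(abs(P[...,2]-.030)<.003)
    print(cv2.minAreaRect(P[m][:,:2].astype(np.float32)))
c=(300,165,360,210)
cv2.imwrite('pics/g_side.png',cv2.resize(S['image'][c[1]:c[3],c[0]:c[2]],None,fx=12,fy=12,interpolation=cv2.INTER_NEAREST)[:,:,::-1])
c=(340,170,400,235)
cv2.imwrite('pics/g_top.png',cv2.resize(T['image'][c[1]:c[3],c[0]:c[2]],None,fx=9,fy=9,interpolation=cv2.INTER_NEAREST)[:,:,::-1])
```

```text
0.134 [0.56119913 0.18669213 0.134     ] [0.56101741 0.18527049 0.134     ]
0.137 [0.56071301 0.18885801 0.137     ] [0.56074927 0.18454574 0.137     ]
0.14 [0.5602269  0.19102389 0.14      ] [0.56048112 0.18382098 0.14      ]
boss [0.56017637 0.19136017 0.105     ] [0.56080659 0.18470702 0.105     ]
block top S: corners by image
side 44 [ 0.54282371 -0.15614873  0.08346716] ((0.5424102544784546, -0.15631498396396637), (0.02158256247639656, 0.02382601983845234), 86.26246643066406)
((0.5429521799087524, -0.15687084197998047), (0.0957978218793869, 0.08976289629936218), 86.50968933105469)
top 74 [ 0.54169835 -0.15970771  0.08302507] ((0.5420810580253601, -0.16005173325538635), (0.02378750964999199, 0.021508488804101944), 0.22229813039302826)
((0.5413932204246521, -0.16027049720287323), (0.09009440243244171, 0.08960147947072983), 86.11104583740234)
```

View pics/g_side.png

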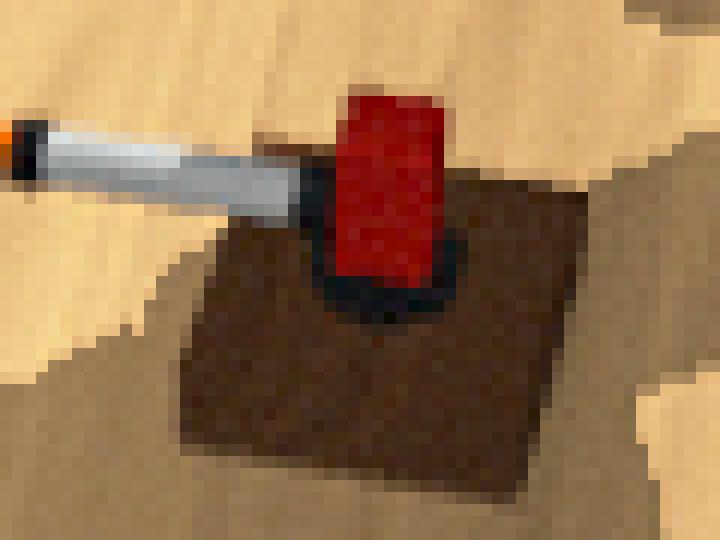

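View pics/g_top.png

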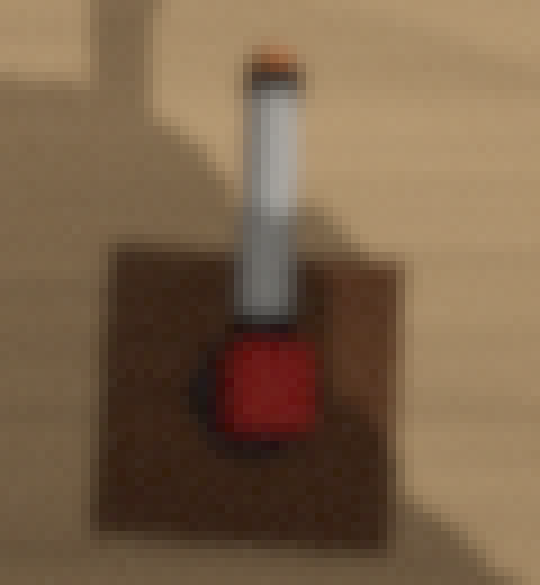

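```bash
python3 -m inch '[{"linear":[0.97,0.92,0],"twist":-0.1,"gripper":1},{"linear":[0.97,0.92,0],"twist":-0.1,"gripper":1},{"linear":[0.97,0.92,0],"twist":-0.1,"gripper":1},{"linear":[0.97,0.92,0],"twist":-0.1,"gripper":1}]'; python3 -m inch '[{"linear":[0.97,0.92,0],"twist":-0.1,"gripper":1},{"linear":[0.97,0.92,0],"twist":-0.1,"gripper":1},{"linear":[0.97,0.92,0],"twist":-0.1,"gripper":1},{"linear":[0.97,0.92,0],"twist":-0.1,"gripper":1}]'; python3 -m inch '[{"linear":[0.97,0.92,0],"twist":-0.1,"gripper":1},{"linear":[0.97,0.92,0],"twist":-0.1,"gripper":1},{"linear":[0.97,0.92,0],"twist":-0.1,"gripper":1},{"linear":[0.97,0.92,0],"twist":-0.1,"gripper":1}]'
```

```text
time: 0.43
tool_pos: [0.2548, -0.4321, 0.2273]
ee_rot: [-3.139, -0.002, 0.185]
wrist_force: [-0.6, -0.0, -0.6]
width: 0.0938
time: 0.77
tool_pos: [0.3516, -0.3401, 0.2272]
ee_rot: [-3.139, -0.002, 0.081]
wrist_force: [0.2, -0.1, 0.3]
width: 0.0941
time: 1.1
tool_pos: [0.4482, -0.2485, 0.227]
ee_rot: [-3.139, -0.001, -0.024]
wrist_force: [-0.6, 0.3, 0.9]
width: 0.0939
```

```bash
python3 -m inch '[{"linear":[0.94,0.9,0],"twist":-0.018,"gripper":1},{"linear":[0.94,0.9,0],"twist":-0.018,"gripper":1},{"linear":[0.94,0.9,0],"twist":-0.018,"gripper":1},{"linear":[0.94,0.9,-0.4],"twist":-0.018,"gripper":1},{"linear":[0.94,0.9,-0.8],"twist":-0.018,"gripper":1},{"linear":[0.94,0.9,-1],"twist":-0.018,"gripper":1},{"linear":[0.94,0.9,-1],"twist":-0.018,"gripper":1}]'
python3 - <<'E'
from h import *
for n,c in(('side',(280,110,380,210)),('top',(320,160,420,260))):
    s=snap(n); cv2.imwrite(f'pics/a_{n}.png',cv2.resize(s['image'][c[1]:c[3],c[0]:c[2]],None,fx=6,fy=6,interpolation=cv2.INTER_CUBIC)[:,:,::-1])
print(robot.get_obs()['tool_pos'],robot.get_obs()['ee_rot'])
E
```

```text
time: 1.68
tool_pos: [0.5355, -0.161, 0.1202]
ee_rot: [-3.138, 0.013, -0.048]
wrist_force: [-1.0, 0.0, -0.8]
width: 0.094
[ 0.53892823 -0.16260035  0.12691952] [-3.14148004e+00  2.06392910e-03 -4.88873934e-02]
```

View pics/a_side.png

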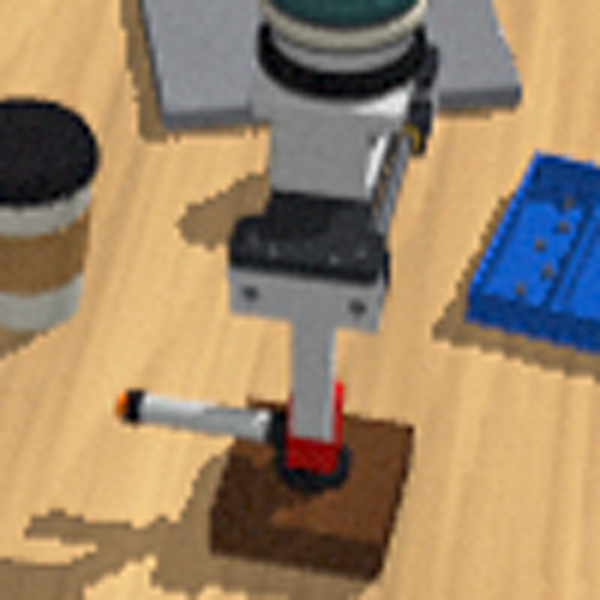

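View pics/a_top.png

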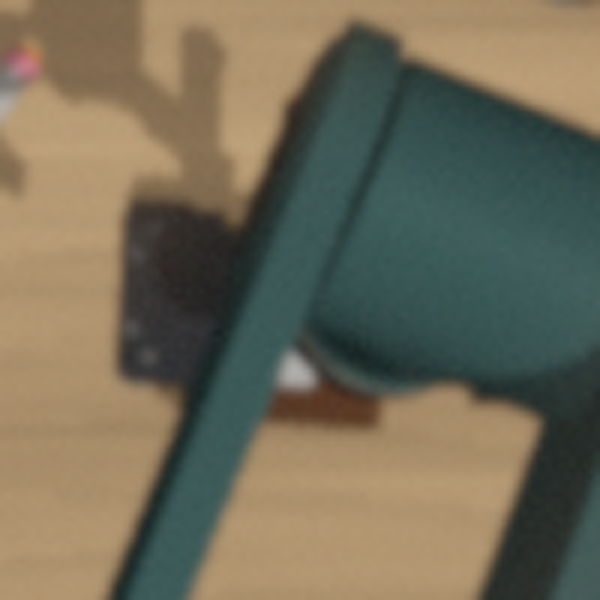

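```bash
python3 - <<'E'
from h import *
s=load('side')
for y in(-.103,-.115): print(proj(s,(.539,y,.105)), proj(s,(.542,-.158,.084)),proj(s,(.542,-.158,.038)))
E
python3 -m inch '[{"linear":[0.02,0.03,-0.2],"twist":0,"gripper":1},{"linear":[0.02,0.03,-0.4],"twist":0,"gripper":1},{"linear":[0.02,0.03,-0.5],"twist":0,"gripper":1},{"linear":[0.02,0.03,-0.6],"twist":0,"gripper":1},{"linear":[0.02,0.03,-0.6],"twist":0,"gripper":1},{"linear":[0.02,0.03,-0.6],"twist":0,"gripper":1}]'
```

```text
[331.13949339 182.17390301] [332.61201728 174.8530473 ] [332.1744756  185.85903552]
[331.73793414 179.39296707] [332.61201728 174.8530473 ] [332.1744756  185.85903552]
time: 2.28
tool_pos: [0.5419, -0.1594, 0.0684]
ee_rot: [3.141, -0.001, -0.049]
wrist_force: [-0.1, -0.9, -0.3]
width: 0.0941
```

Run:
```python
from h import *
c=(280,110,380,210)
s=snap('side'); cv2.imwrite(f'pics/b_side.png',cv2.resize(s['image'][c[1]:c[3],c[0]:c[2]],None,fx=6,fy=6,interpolation=cv2.INTER_CUBIC)[:,:,::-1])
print(robot.get_obs()['tool_pos'],robot.get_obs()['ee_rot'])
```

```text
[ 0.54230059 -0.15942683  0.06893381] [ 3.14072575e+00 -2.14138606e-03 -4.85098478e-02]
```

View pics/b_side.png

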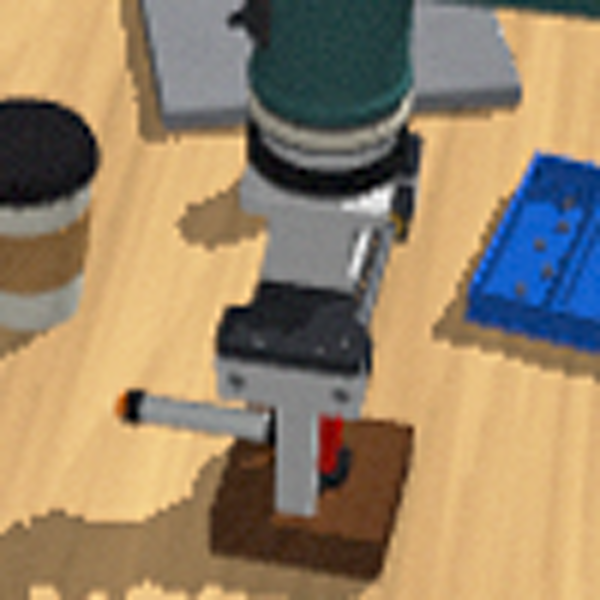

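Run:
```python
from h import *
s=load('side')
for y in(-.1,-.112): print((proj(s,(.5423,y,.047))-[280,110])*6)
for x in (.529,.542,.555): print((proj(s,(x,-.147,.04))-[280,110])*6)
```

```text
[296.27602303 521.2932399 ]
[299.82122726 504.55052144]
[335.15604521 469.94080802]
[310.08823471 466.91950956]
[285.07736964 463.90507445]
```

```bash
python3 -m inch '[{"linear":[0,0,-0.015],"twist":0,"gripper":1},{"linear":[0,0,-0.015],"twist":0,"gripper":0.5},{"linear":[0,0,-0.015],"twist":0,"gripper":0.2},{"linear":[0,0,-0.015],"twist":0,"gripper":0},{"linear":[0,0,-0.015],"twist":0,"gripper":0},{"linear":[0,0,-0.015],"twist":0,"gripper":0},{"linear":[0,0,-0.015],"twist":0,"gripper":0},{"linear":[0,0,-0.015],"twist":0,"gripper":0}]'; python3 -m inch '[{"linear":[0,0,0],"twist":0,"gripper":0},{"linear":[0,0,0],"twist":0,"gripper":0},{"linear":[0,0,0],"twist":0,"gripper":0},{"linear":[0,0,0],"twist":0,"gripper":0}]'
```

```text
time: 3.0
tool_pos: [0.5415, -0.1588, 0.066]
ee_rot: [3.141, 0.0, -0.048]
wrist_force: [-0.1, -0.3, 0.0]
width: 0.0502
time: 3.33
tool_pos: [0.5414, -0.1592, 0.066]
ee_rot: [3.141, 0.0, -0.048]
wrist_force: [0.3, -1.8, 0.4]
width: 0.0239
```

```bash
python3 -m inch '[{"linear":[0,0,0.05],"twist":0,"gripper":0},{"linear":[0,0,0.1],"twist":0,"gripper":0},{"linear":[0,0,0.2],"twist":0,"gripper":0},{"linear":[0,0,0.4],"twist":0,"gripper":0},{"linear":[0,0,0.7],"twist":0,"gripper":0},{"linear":[0,0,1],"twist":0,"gripper":0},{"linear":[0,0,1],"twist":0,"gripper":0},{"linear":[0,0,1],"twist":0,"gripper":0}]'
python3 - <<'E'
from h import *
c=(270,90,380,210)
s=snap('side'); cv2.imwrite(f'pics/d_side.png',cv2.resize(s['image'][c[1]:c[3],c[0]:c[2]],None,fx=5,fy=5,interpolation=cv2.INTER_CUBIC)[:,:,::-1])
o=robot.get_obs();print(o['tool_pos'],o['ee_rot'],o['wrist_force'],o['width'])
E
```

```text
time: 4.0
tool_pos: [0.5429, -0.1594, 0.1691]
ee_rot: [3.14, -0.006, -0.048]
wrist_force: [-1.0, 0.7, -3.0]
width: 0.0239
[ 0.54157726 -0.1588759   0.16641943] [ 3.14123277e+00 -8.94848924e-04 -4.82481718e-02] [-0.48809106 -0.40388462 -3.94662635] 0.023886958574083173
```

View pics/d_side.png

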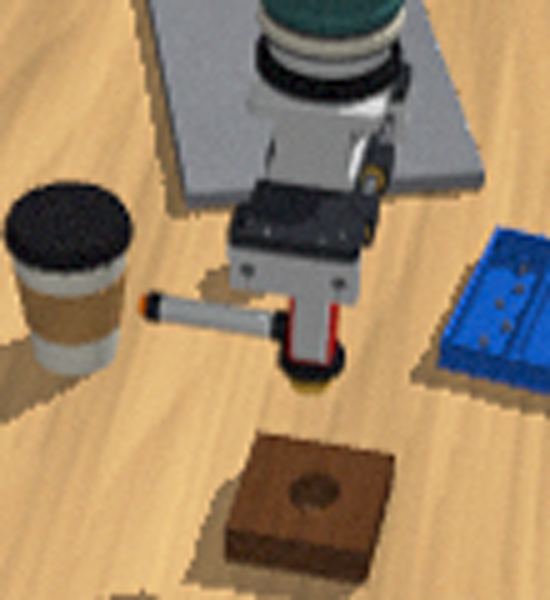

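Run:
```python
from h import *
s=load('side'); f=lambda p:(proj(s,p)-[270,90])*5
print('mouth ctr',f((.5416,-.1589,.1144)),'seat ctr',f((.5416,-.1589,.1304)),'flange bottom')
for sx in(-.020,.020):print('flange',f((.5416+sx,-.1589,.1344)))
for sx in(-.013,.013):print('chuck',f((.5416+sx,-.1589,.1144)))
im=s['image'][90:210,270:380]; 
cv2.imwrite('pics/d2.png',cv2.resize(im[45:120,15:90],None,fx=10,fy=10,interpolation=cv2.INTER_NEAREST)[:,:,::-1][:600,:750])
h=cv2.cvtColor(s['image'],cv2.COLOR_RGB2HSV)
y=(h[...,0]>18)&(h[...,0]<30)&(h[...,1]>140); y[:160]=0;y[172:]=0;y[:,:320]=0;y[:,345:]=0
q=np.argwhere(y);print('brass',len(q),q.mean(0)[::-1],q.min(0),q.max(0))
g=s['image'].sum(-1); 
d=g[180:198,322:344]; print(d)
```

```text
mouth ctr [315.45364937 385.32955176] seat ctr [316.27976019 364.75483064] flange bottom
flange [350.27815732 363.3811439 ]
flange [282.82334345 355.73075133]
chuck [337.13869484 387.81955599]
chuck [293.81971604 382.84541654]
brass 19 [331.63157895 166.94736842] [166 328] [168 335]
[[191 182 192 207 191 180 203 190 194 183 198 197 178 207 197 189 193 194
  178 194 181 178]
 [181 181 188 186 207 201 187 203 213 207 209 196 190 185 203 208 198 193
  193 196 207 187]
 [199 184 191 193 194 197 199 203 204 199 191 183 194 196 209 206 203 190
  208 191 206 198]
 [193 193 193 207 192 198 200 208 199 201 184 177 185 180 210 194 199 189
  206 194 194 202]
 [182 189 182 210 180 203 186 200 177 165 160 144 172 166 203 197 185 184
  196 208 199 197]
 [189 180 199 204 204 213 203 191 135 138 121 108 115 135 168 192 202 194
  200 213 193 201]
 [183 176 200 217 184 206 157 123  95  99 121 127 128 124 130 145 196 198
  203 202 193 207]
 [185 191 201 185 211 183 115 117 127  99 130 131 121 107 100 115 199 203
  195 193 189 178]
 [184 193 203 198 208 176 122  93 131 130 135 150 115 109  91 102 188 21
[... 158 characters left out ...]
3 126 118 130 136 192 193 216
  190 201 187 187]
 [190 202 193 189 194 201 201 154 170 219 184 181 131 169 203 200 199 203
  203 195 186 186]
 [199 190 197 182 214 214 203 212 151 202 223 233 211 213 199 206 197 200
  181 185 184 193]
 [210 204 202 180 193 230 208 202 180 196 205 209 219 200 202 204 190 200
  186 161 183 184]
 [200 211 190 196 202 204 192 185 183 182 198 198 220 207 184 186 204 177
  194 181 201 197]
 [197 209 190 194 206 205 201 203 192 203 194 211 206 204 199 191 189 194
  181 201 183 183]
 [195 191 190 183 220 199 193 192 194 201 199 215 199 202 180 200 195 193
  197 191 188 187]
 [108  94 127 149 183 169 169 165 192 195 207 205 205 203 182 211 195 184
  186 174 190 169]]
```

View pics/d2.png

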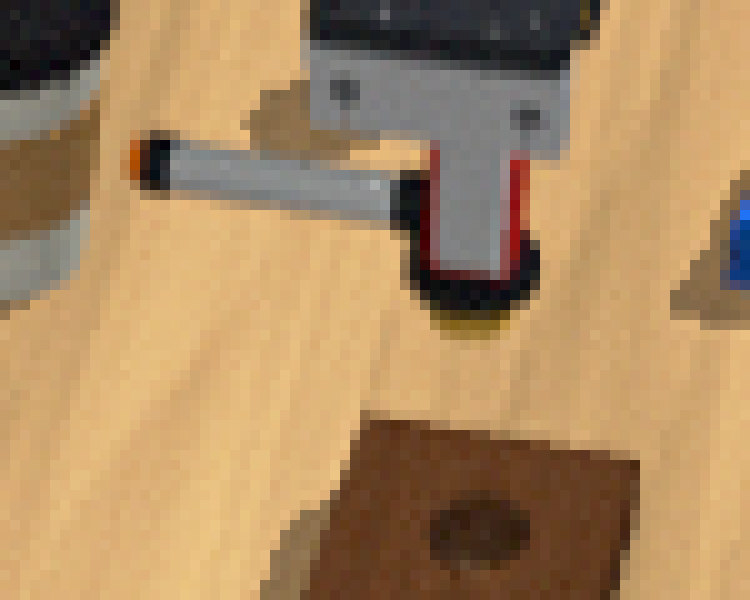

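```bash
python3 -m inch '[{"linear":[0,0,0.2],"twist":0,"gripper":0},{"linear":[0,0,0.4],"twist":0,"gripper":0},{"linear":[0.05,0.3,0.4],"twist":0,"gripper":0},{"linear":[0.1,0.6,0.4],"twist":0,"gripper":0},{"linear":[0.16,0.9,0.4],"twist":0,"gripper":0}]'; python3 -m inch '[{"linear":[0,0.3,0],"twist":0,"gripper":0},{"linear":[0,0.6,0],"twist":0,"gripper":0},{"linear":[0,0.9,0],"twist":0,"gripper":0}]';python3 -m inch '[{"linear":[0,0.3,0],"twist":0,"gripper":0},{"linear":[0,0.6,0],"twist":0,"gripper":0},{"linear":[0,0.9,0],"twist":0,"gripper":0}]';python3 -m inch '[{"linear":[0,0.3,0],"twist":0,"gripper":0},{"linear":[0,0.5,0],"twist":0,"gripper":0},{"linear":[0,0.7,0],"twist":0,"gripper":0},{"linear":[0,0.75,0],"twist":0,"gripper":0},{"linear":[0,0.75,0],"twist":0,"gripper":0},{"linear":[0,0.75,0],"twist":0,"gripper":0},{"linear":[0,0.75,0],"twist":0,"gripper":0}]';  python3 - <<'E'
from h import *
c=(250,180,370,300)
for n,c in(('side',(250,180,370,300)),('top',(180,140,300,260))):
    s=snap(n); cv2.imwrite(f'pics/e_{n}.png',cv2.resize(s['image'][c[1]:c[3],c[0]:c[2]],None,fx=5,fy=5,interpolation=cv2.INTER_NEAREST)[:,:,::-1])
o=robot.get_obs();print(o['tool_pos'],o['ee_rot'],o['wrist_force'],o['width'])
E
```

```text
time: 4.47
tool_pos: [0.5564, -0.0681, 0.2036]
ee_rot: [-3.141, 0.004, -0.05]
wrist_force: [0.0, 0.5, -3.8]
width: 0.0236
time: 4.72
tool_pos: [0.556, 0.0226, 0.2028]
ee_rot: [-3.142, 0.006, -0.048]
wrist_force: [0.4, -0.6, -1.8]
width: 0.0235
time: 4.97
tool_pos: [0.556, 0.1125, 0.2029]
ee_rot: [3.141, 0.005, -0.048]
wrist_force: [0.4, -0.3, -2.5]
width: 0.0239
time: 5.55
tool_pos: [0.5573, 0.1848, 0.205]
ee_rot: [3.14, 0.002, -0.049]
wrist_force: [0.7, -0.2, -2.3]
width: 0.0238
[0.55758793 0.18482851 0.20567871] [ 3.14092417e+00  5.30357391e-04 -4.99488366e-02] [-0.22333969  0.31107834 -3.13632576] 0.02391168288598237
```

View pics/e_side.png

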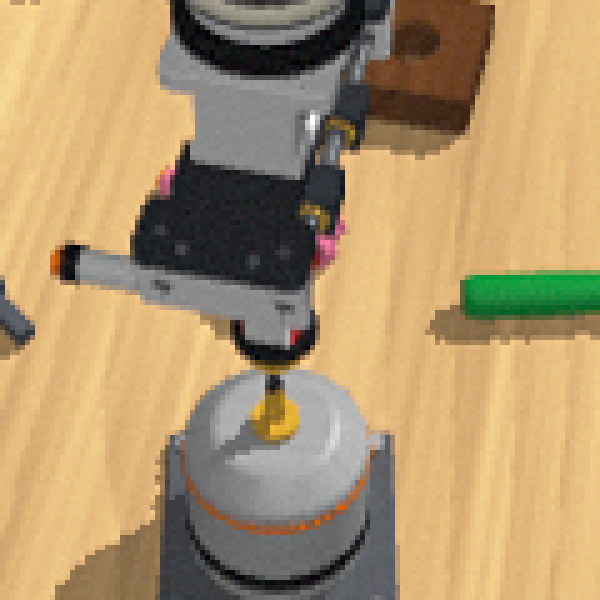

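View pics/e_top.png

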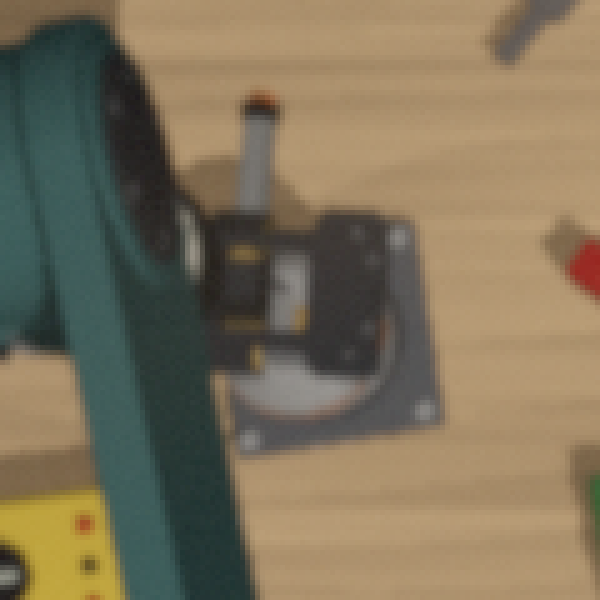

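Run:
```python
from h import *
s=load('side');t=load('top');tcp=np.array([.5576,.1848,.2057])
I=t['image'].astype(int)
# barrel rows in top: rows 140+125/5=165 .. 180
print('top barrel rows');
for r in(165,169,173,177,181): print(r,I[r,222:242].sum(-1))
g=s['image'].astype(int)
for r in(247,249,250,251): print('flange',r,g[r,292:318].sum(-1))
for r in(256,258,260,262,264,266): print('stem',r,g[r,296:314,2], )
```

```text
top barrel rows
165 [435 434 438 435 433 418 383 344 337 336 332 319 315 359 399 431 438 433
 434 438]
169 [434 434 434 429 431 412 372 344 346 345 332 327 357 415 437 441 444 444
 441 440]
173 [303 304 299 303 297 308 320 334 348 340 328 318 350 401 427 436 430 435
 434 437]
177 [303 309 312 311 307 316 329 342 347 339 312 306 302 306 331 343 374 416
 436 442]
181 [276 266 258 261 261 263 289 304 299 294 278 273 279 286 287 292 292 291
 307 333]
flange 247 [555 413 420 439 248  65  81 375 379 411 409 432 417 416 422 531 303 147
  89  83  80 329 530 532 549 555]
flange 249 [547 554 572 568 596 232  68  58  23  63  51  56 129 116 200 350 108 101
  65  33 273 557 541 535 543 570]
flange 250 [554 551 562 555 562 449 194  51  55  70  63  66  58  33  58  79  70  77
 108 222 502 550 523 534 558 565]
flange 251 [551 554 572 556 558 597 444 263 106  22  76  62  54  65  85  65  39 121
 340 493 580 536 532 542 555 561]
stem 256 [131 143 157 170 171 177 185  80  38  30 100 179 178 176 178 179 180 176]
stem 258 [164 172 174 175 174 175 179  55  28  36  61 179 175 177 173 173 173 177]
stem 260 [171 176 173 173 175 162  86  34  32  38  36  53 127 162 174 175 169 171]
stem 262 [170 178 173 183  92  55  46  36  33  34  36  50  52 100 177 176 176 174]
stem 264 [172 175 163 112  56  37  34  35  40  36  54  53  54  56 176 176 174 174]
stem 266 [180 165 112 113  85  46  32  32  50  51  51  44  59 154 175 178 174 173]
```

Run:
```python
from h import *
s=load('side');t=load('top')
for x in(.5576,.5596,.5616):
  for y in (.185,.188):
    print(x,y,'flange',proj(s,(x,y,.172)),'tip',proj(s,(x,y,.131)),proj(s,(x,y,.134)))
# top: barrel axis at z, tip
for y in (.183,.185,.187):
  yaw=-.05
  for d in(.05,.08): print('top barrel',y,proj(t,(.559+d*np.cos(yaw),y+d*np.sin(yaw),.1937)))
```

```text
0.5576 0.185 flange [305.54267413 244.93145566] tip [305.86530077 255.69946879] [305.84237187 254.93419191]
0.5576 0.188 flange [305.29344445 245.96244478] tip [305.62450036 256.72213144] [305.60097392 255.95749602]
0.5596 0.185 flange [304.68181801 244.81346415] tip [305.0309776  255.58265878] [305.00616285 254.81729274]
0.5596 0.188 flange [304.43069946 245.84394216] tip [304.78840306 256.60483065] [304.76298274 255.84010461]
0.5616 0.185 flange [303.82136856 244.69552837] tip [304.19703637 255.46590224] [304.1703375 254.7004472]
0.5616 0.188 flange [303.56836294 245.72549564] tip [303.95268936 256.48758369] [303.92537689 255.72276719]
top barrel 0.183 [230.79724252 180.2157687 ]
top barrel 0.183 [231.83406964 167.65322752]
top barrel 0.185 [229.94809573 180.21144025]
top barrel 0.185 [230.98796993 167.64912165]
top barrel 0.187 [229.09897702 180.20711194]
top barrel 0.187 [230.14189809 167.64501591]
```

```bash
python3 -m inch '[{"linear":[0.007,0.009,0],"twist":0,"gripper":0},{"linear":[0.007,0.009,-0.05],"twist":0,"gripper":0},{"linear":[0.007,0.009,-0.1],"twist":0,"gripper":0},{"linear":[0.007,0.009,-0.15],"twist":0,"gripper":0},{"linear":[0.007,0.009,-0.2],"twist":0,"gripper":0},{"linear":[0.007,0.009,-0.24],"twist":0,"gripper":0},{"linear":[0.007,0.009,-0.24],"twist":0,"gripper":0},{"linear":[0.007,0.009,-0.24],"twist":0,"gripper":0}]'
python3 - <<'E'
from h import *
for n,c in(('side',(250,200,350,300)),):
    s=snap(n); cv2.imwrite(f'pics/f_{n}.png',cv2.resize(s['image'][c[1]:c[3],c[0]:c[2]],None,fx=6,fy=6,interpolation=cv2.INTER_NEAREST)[:,:,::-1])
o=robot.get_obs();print(o['tool_pos'],o['ee_rot'],o['wrist_force'],o['wrist_torque'],o['width'])
E
```

```text
time: 6.32
tool_pos: [0.558, 0.187, 0.1814]
ee_rot: [3.141, 0.001, -0.048]
wrist_force: [0.2, -0.3, -2.6]
width: 0.0237
[0.55820745 0.18707965 0.18190778] [ 3.14146924e+00  1.36321495e-04 -4.81537594e-02] [ 0.74924522  0.81242425 -2.97734315] [ 0.06138787  0.06789833 -0.01872884] 0.023745711741660947
```

View pics/f_side.png

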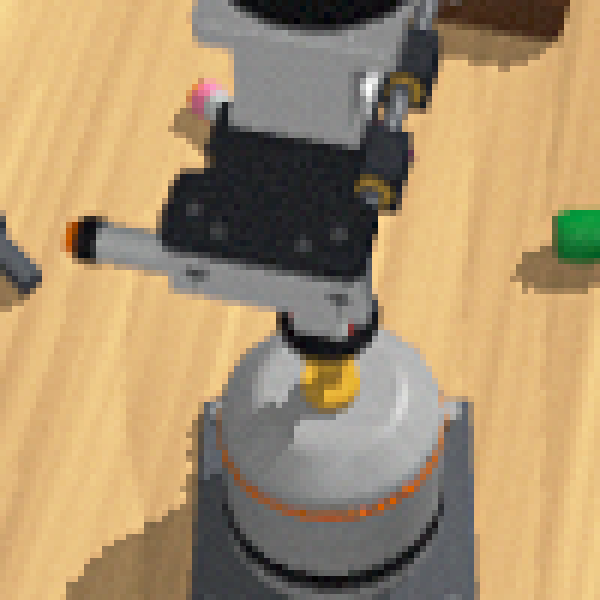

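```bash
python3 -m inch '[{"linear":[0,-0.011,0],"twist":0,"gripper":0},{"linear":[0,-0.011,0],"twist":0,"gripper":0},{"linear":[0,-0.011,0],"twist":0,"gripper":0},{"linear":[0,-0.011,-0.02],"twist":0,"gripper":0},{"linear":[0,-0.011,-0.04],"twist":0,"gripper":0},{"linear":[0,-0.011,-0.06],"twist":0,"gripper":0},{"linear":[0,-0.011,-0.06],"twist":0,"gripper":0},{"linear":[0,-0.011,-0.06],"twist":0,"gripper":0}]'; python3 -m inch '[{"linear":[0,0,-0.02],"twist":0,"gripper":0},{"linear":[0,0,-0.03],"twist":0,"gripper":0},{"linear":[0,0,-0.03],"twist":0,"gripper":0},{"linear":[0,0,-0.03],"twist":0,"gripper":0}]'
```

```text
time: 7.03
tool_pos: [0.558, 0.1859, 0.1756]
ee_rot: [3.141, 0.001, -0.048]
wrist_force: [0.8, 0.1, -2.9]
width: 0.0238
time: 7.37
tool_pos: [0.5582, 0.1859, 0.1729]
ee_rot: [3.141, 0.0, -0.048]
wrist_force: [0.3, 0.1, -2.9]
width: 0.0236
```

```bash
for i in 1 2; do python3 -m inch '[{"linear":[0,0,-0.01],"twist":0,"gripper":0},{"linear":[0,0,-0.02],"twist":0,"gripper":0},{"linear":[0,0,-0.02],"twist":0,"gripper":0}]'; done
```

```text
time: 7.62
tool_pos: [0.5581, 0.1859, 0.1707]
ee_rot: [3.141, 0.0, -0.048]
wrist_force: [-0.4, 0.0, -1.8]
width: 0.0237
time: 7.87
tool_pos: [0.5583, 0.186, 0.1691]
ee_rot: [3.142, -0.0, -0.048]
wrist_force: [0.3, -0.3, -2.2]
width: 0.0235
```

```bash
for i in 1 2; do python3 -m inch '[{"linear":[0,0,-0.01],"twist":0,"gripper":0},{"linear":[0,0,-0.015],"twist":0,"gripper":0},{"linear":[0,0,-0.015],"twist":0,"gripper":0},{"linear":[0,0,-0.015],"twist":0,"gripper":0}]'; done
```

```text
time: 8.2
tool_pos: [0.5584, 0.186, 0.1678]
ee_rot: [-3.142, -0.001, -0.048]
wrist_force: [-0.6, -1.0, 0.7]
width: 0.0242
time: 8.53
tool_pos: [0.5584, 0.186, 0.1667]
ee_rot: [-3.141, -0.001, -0.048]
wrist_force: [-1.8, -0.6, 2.8]
width: 0.0242
```

```bash
for i in 1 2; do python3 -m inch '[{"linear":[0,0,-0.01],"twist":0,"gripper":0},{"linear":[0,0,-0.01],"twist":0,"gripper":0},{"linear":[0,0,-0.01],"twist":0,"gripper":0}]'; done
python3 - <<'E'
from h import *
for n,c in(('side',(250,200,350,300)),):
    s=snap(n); cv2.imwrite(f'pics/g_{n}.png',cv2.resize(s['image'][c[1]:c[3],c[0]:c[2]],None,fx=6,fy=6,interpolation=cv2.INTER_NEAREST)[:,:,::-1])
o=robot.get_obs();print(o['tool_pos'],o['ee_rot'],o['wrist_force'],o['wrist_torque'],o['width'])
E
```

```text
time: 8.78
tool_pos: [0.5584, 0.186, 0.1654]
ee_rot: [-3.142, -0.001, -0.048]
wrist_force: [-0.6, -1.3, 3.8]
width: 0.0241
time: 9.03
tool_pos: [0.5584, 0.186, 0.1647]
ee_rot: [-3.141, -0.001, -0.048]
wrist_force: [-1.5, -0.8, 4.7]
width: 0.0237
[0.55845661 0.1859989  0.16464513] [-3.14144408e+00 -9.34943927e-04 -4.82003475e-02] [-2.03374797 -0.41798356  5.59006384] [-0.05667463  0.35647805  0.03837539] 0.023962292269117825
```

View pics/g_side.png

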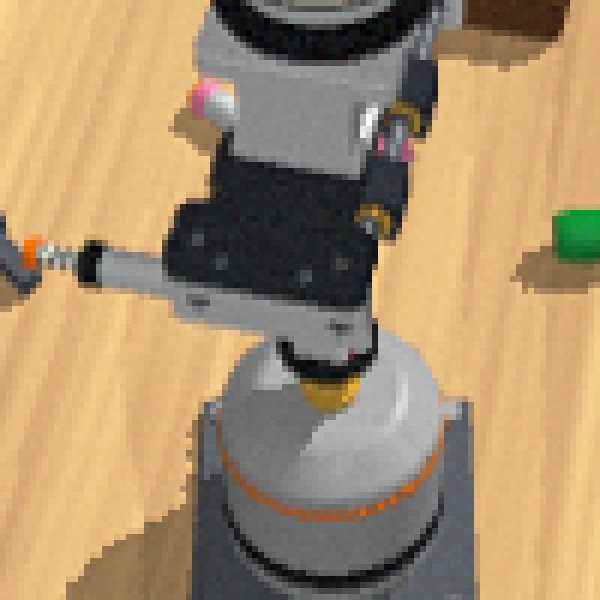

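```bash
python3 -m inch '[{"linear":[-0.004,0,-0.005],"twist":0,"gripper":0},{"linear":[-0.004,0,-0.008],"twist":0,"gripper":0},{"linear":[-0.004,0,-0.008],"twist":0,"gripper":0}]';  python3 -m inch '[{"linear":[0,0,-0.005],"twist":0,"gripper":0},{"linear":[0,0,-0.005],"twist":0,"gripper":0}]'
```

```text
time: 9.33
tool_pos: [0.5584, 0.186, 0.1645]
ee_rot: [-3.141, -0.002, -0.048]
wrist_force: [-2.2, -1.4, 7.2]
width: 0.0239
time: 9.5
tool_pos: [0.5584, 0.186, 0.1643]
ee_rot: [-3.141, -0.002, -0.048]
wrist_force: [-1.5, -1.4, 7.9]
width: 0.0241
```

```bash
for i in 1 2 3; do python3 -m inch '[{"linear":[0,0,-0.005],"twist":0,"gripper":0},{"linear":[0,0,-0.005],"twist":0,"gripper":0},{"linear":[0,0,-0.005],"twist":0,"gripper":0}]'; done
```

```text
time: 9.75
tool_pos: [0.5584, 0.186, 0.1641]
ee_rot: [-3.141, -0.003, -0.048]
wrist_force: [-2.3, -0.4, 8.3]
width: 0.0241
time: 10.0
tool_pos: [0.5584, 0.186, 0.1639]
ee_rot: [-3.141, -0.003, -0.048]
wrist_force: [-2.3, -0.1, 8.0]
width: 0.024
time: 10.25
tool_pos: [0.5584, 0.186, 0.1637]
ee_rot: [-3.141, -0.003, -0.048]
wrist_force: [-3.4, -1.1, 10.2]
width: 0.0239
```

```bash
for i in 1 2; do python3 -m inch '[{"linear":[0,0,-0.005],"twist":0,"gripper":0},{"linear":[0,0,-0.005],"twist":0,"gripper":0},{"linear":[0,0,-0.005],"twist":0,"gripper":0}]'; done
```

```text
time: 10.5
tool_pos: [0.5585, 0.186, 0.1635]
ee_rot: [-3.141, -0.003, -0.048]
wrist_force: [-2.5, -1.0, 10.2]
width: 0.0244
time: 10.75
tool_pos: [0.5585, 0.186, 0.1632]
ee_rot: [-3.141, -0.003, -0.048]
wrist_force: [-3.1, -0.9, 11.7]
width: 0.0239
```

```bash
for i in 1 2 3 4 5 6; do python3 -m inch '[{"linear":[0,0,0],"twist":0,"gripper":0},{"linear":[0,0,0],"twist":0,"gripper":0},{"linear":[0,0,0],"twist":0,"gripper":0}]' | grep -E "tool_pos|force"; done
python3 - <<'E'
from h import *
for n,c in(('side',(250,200,350,300)),):
    s=snap(n); cv2.imwrite(f'pics/i_{n}.png',cv2.resize(s['image'][c[1]:c[3],c[0]:c[2]],None,fx=6,fy=6,interpolation=cv2.INTER_NEAREST)[:,:,::-1])
E
```

```text
tool_pos: [0.5585, 0.186, 0.1633]
wrist_force: [-3.4, -0.7, 11.3]
tool_pos: [0.5585, 0.186, 0.1632]
wrist_force: [-3.7, -0.0, 10.7]
tool_pos: [0.5585, 0.186, 0.1632]
wrist_force: [-3.1, -1.1, 12.7]
tool_pos: [0.5585, 0.186, 0.1632]
wrist_force: [-3.6, -0.8, 11.6]
tool_pos: [0.5585, 0.186, 0.1632]
wrist_force: [-3.5, -0.5, 12.1]
tool_pos: [0.5585, 0.186, 0.1632]
wrist_force: [-3.7, -1.5, 12.1]
```

View pics/i_side.png

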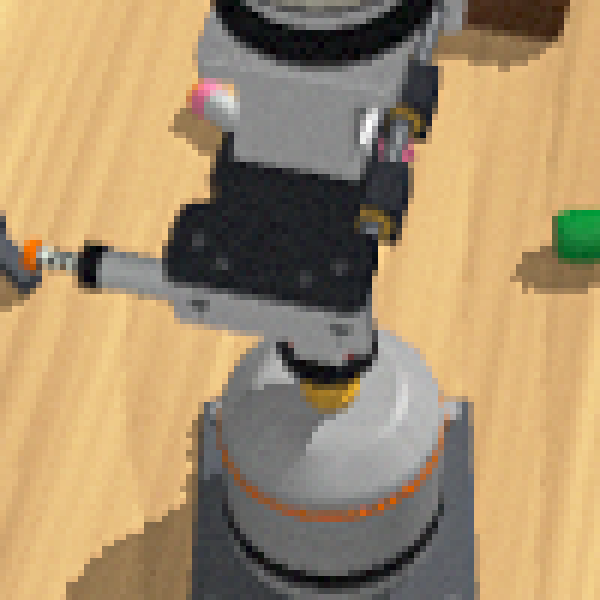

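```bash
python3 -m inch '[{"linear":[0,0,0.03],"twist":0,"gripper":0},{"linear":[0,0,0.06],"twist":0,"gripper":0},{"linear":[0,0,0.1],"twist":0,"gripper":0},{"linear":[0,0,0.15],"twist":0,"gripper":0},{"linear":[0,0,0.2],"twist":0,"gripper":0},{"linear":[0,0,0.27],"twist":0,"gripper":0},{"linear":[0,0,0.34],"twist":0,"gripper":0},{"linear":[0,0,0.4],"twist":0,"gripper":0},{"linear":[0,0,0.45],"twist":0,"gripper":0},{"linear":[0,0,0.45],"twist":0,"gripper":0}]'
python3 - <<'E'
from h import *
for n,c in(('side',(240,180,360,280)),('top',(180,100,300,220))):
    s=snap(n); cv2.imwrite(f'pics/j_{n}.png',cv2.resize(s['image'][c[1]:c[3],c[0]:c[2]],None,fx=5,fy=5,interpolation=cv2.INTER_NEAREST)[:,:,::-1])
t=s; print('cup',ray_plane(t,424,142,.112))
o=robot.get_obs();print(o['tool_pos'],o['ee_rot'],o['wrist_force'],o['wrist_torque'],o['width'])
E
```

```text
time: 13.13
tool_pos: [0.5585, 0.1861, 0.2071]
ee_rot: [-3.141, -0.003, -0.048]
wrist_force: [-0.9, 0.2, -2.0]
width: 0.0238
cup [ 0.72406027 -0.29770528  0.112     ]
[0.55795131 0.18596908 0.20556557] [-3.14151821e+00 -6.14178310e-04 -4.82173225e-02] [-0.06122394 -0.46694272 -2.81653421] [0.04709303 0.02815771 0.05219211] 0.023879403331316367
```

View pics/j_side.png

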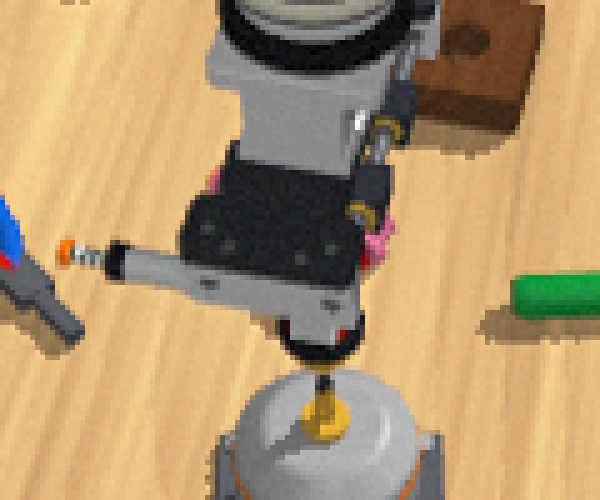

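View pics/j_top.png

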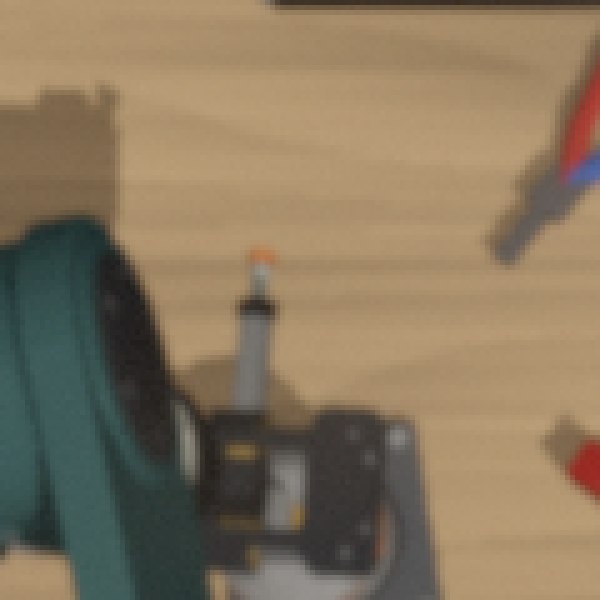

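The rod stands out about 20 mm and the gauge is still straight in the jaws. Next I'll carry it back over the holder.

```bash
python3 -m inch '[{"linear":[0,-0.3,0],"twist":0,"gripper":0},{"linear":[-0.05,-0.6,0],"twist":0,"gripper":0},{"linear":[-0.1,-0.9,0],"twist":0,"gripper":0}]'; python3 -m inch '[{"linear":[0,-0.3,0],"twist":0,"gripper":0},{"linear":[-0.03,-0.6,0],"twist":0,"gripper":0},{"linear":[-0.06,-0.9,0],"twist":0,"gripper":0}]'; python3 -m inch '[{"linear":[0,-0.3,0],"twist":0,"gripper":0},{"linear":[0,-0.6,0],"twist":0,"gripper":0},{"linear":[0,-0.9,0],"twist":0,"gripper":0}]'; python3 -m inch '[{"linear":[0,-0.3,0],"twist":0,"gripper":0},{"linear":[0,-0.5,0],"twist":0,"gripper":0},{"linear":[0,-0.7,0],"twist":0,"gripper":0},{"linear":[0,-0.75,0],"twist":0,"gripper":0},{"linear":[0,-0.75,-0.2],"twist":0,"gripper":0},{"linear":[0,-0.75,-0.4],"twist":0,"gripper":0},{"linear":[0,-0.75,-0.4],"twist":0,"gripper":0},{"linear":[0,-0.75,-0.4],"twist":0,"gripper":0},{"linear":[0,-0.75,-0.4],"twist":0,"gripper":0}]'
python3 - <<'E'
from h import *
o=robot.get_obs();print(o['tool_pos'],o['ee_rot'],o['wrist_force'])
E
```

```text
time: 13.48
tool_pos: [0.5473, 0.0953, 0.2044]
ee_rot: [3.141, 0.001, -0.047]
wrist_force: [0.6, 0.3, -2.7]
width: 0.0238
time: 13.73
tool_pos: [0.5412, 0.0047, 0.2047]
ee_rot: [3.142, 0.001, -0.048]
wrist_force: [0.6, -0.6, -2.7]
width: 0.0239
time: 13.98
tool_pos: [0.5412, -0.0854, 0.2047]
ee_rot: [-3.142, 0.001, -0.048]
wrist_force: [0.7, 0.6, -2.8]
width: 0.024
time: 14.73
tool_pos: [0.5422, -0.1586, 0.166]
ee_rot: [3.141, -0.001, -0.047]
wrist_force: [1.6, 0.5, -1.8]
width: 0.0239
[ 0.54220287 -0.15857881  0.16599246] [ 3.14143352e+00 -7.93794209e-04 -4.74587315e-02] [ 1.64877175  0.48824762 -1.76605051]
```

```bash
python3 -m inch '[{"linear":[-0.006,-0.006,-0.2],"twist":0,"gripper":0},{"linear":[-0.006,-0.006,-0.4],"twist":0,"gripper":0},{"linear":[-0.006,-0.006,-0.6],"twist":0,"gripper":0},{"linear":[-0.006,-0.006,-0.72],"twist":0,"gripper":0},{"linear":[-0.006,-0.006,-0.72],"twist":0,"gripper":0},{"linear":[-0.006,-0.006,-0.72],"twist":0,"gripper":0},{"linear":[-0.006,-0.006,-0.72],"twist":0,"gripper":0}]'
python3 - <<'E'
from h import *
for n,c in(('side',(270,110,370,210)),):
    s=snap(n); cv2.imwrite(f'pics/k_{n}.png',cv2.resize(s['image'][c[1]:c[3],c[0]:c[2]],None,fx=6,fy=6,interpolation=cv2.INTER_NEAREST)[:,:,::-1])
o=robot.get_obs();print(o['tool_pos'],o['ee_rot'],o['wrist_force'])
E
```

```text
time: 15.32
tool_pos: [0.5425, -0.16, 0.0952]
ee_rot: [3.14, -0.003, -0.048]
wrist_force: [0.1, -0.4, -2.9]
width: 0.0235
[ 0.54260079 -0.16009503  0.09545868] [ 3.14017672 -0.00376113 -0.04801738] [ 0.39479855 -0.09292871 -2.96078729]
```

View pics/k_side.png

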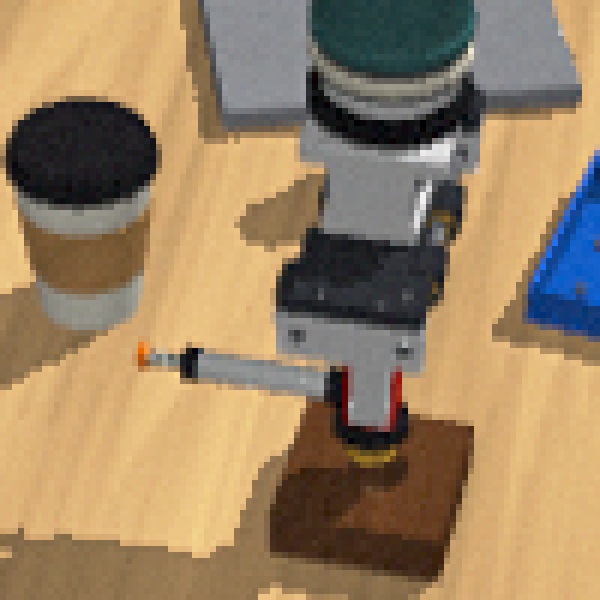

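Run:
```python
from h import *
s=load('side');g=s['image'].astype(int)
x,y,z=.5426,-.16,.0435
print('hole->',[ray_plane(s,332.45,v,.03) for v in(187,187.5)])
for dx in(0,.002): print(proj(s,(x+dx,y,z)),proj(s,(x+dx,y,z+.018)),proj(s,(x+dx,y,.03)))
for r in range(180,188): print(r,g[r,322:344].sum(-1))
h=g[...,0]-g[...,2]
for r in range(183,188): print(r,h[r,322:344])
```

```text
hole-> [array([ 0.54138582, -0.1613692 ,  0.03      ]), array([ 0.54106397, -0.15914054,  0.03      ])]
[332.12645031 184.11264239] [332.29473064 179.84890504] [332.00250057 187.25317051]
[331.48782312 184.0363262 ] [331.64941969 179.77254326] [331.36879605 187.17689779]
180 [200 199 212 142  58  92 338 331 365 378 362 395 377 163 101 101 193 199
 195 192 203 185]
181 [190 189 207 126  69  61  46  40  94 155 185 286 286 136  86  74 159 206
 219 213 200 216]
182 [200 186 213 148  85  48  69  58  57  61  56  43  33  77  54  73 182 205
 212 200 202 200]
183 [188 192 197 203 173 103  13  43  62  43  77  87  56  61  66 156 202 225
 205 205 203 202]
184 [189 198 212 216 220 166 157 143  86  62  89  96  89 189 171 216 220 200
 186 212 206 203]
185 [206 185 208 225 208 227 243 240 201 206 173 210 246 328 189 197 210 204
 228 200 206 198]
186 [200 201 219 202 201 213 206 293 294 304 284 287 339 202 135 151 211 211
 207 197 204 210]
187 [181 200 210 198 203 197 143 150 239 252 215 204 124 121 125 112 195 210
 209 206 200 204]
183 [ 71  70  74  76  54  21  -9   1  -3  -5  -3  -7  -9 -14  12  43  69  66
  65  71  70  67]
184 [65 64 72 74 72 51 51 31  6  3  5 18 13 62 43 75 68 77 71 72 67 70]
185 [ 64  68  69  70  70  72 109 100  61  65  64  74  79 124  64  70  71  72
  70  75  66  70]
186 [ 69  74  71  74  74  69  69 104 116 120 105 104 125  81  42  48  68  65
  71  73  67  63]
187 [59 61 68 61 67 64 38 47 81 90 67 65 43 33 31 37 68 69 69 68 69 68]
```

```bash
python3 -m inch '[{"linear":[-0.024,0,0],"twist":0,"gripper":0},{"linear":[-0.024,0,-0.03],"twist":0,"gripper":0},{"linear":[-0.024,0,-0.06],"twist":0,"gripper":0},{"linear":[-0.024,0,-0.09],"twist":0,"gripper":0},{"linear":[-0.024,0,-0.09],"twist":0,"gripper":0},{"linear":[-0.024,0,-0.09],"twist":0,"gripper":0}]'
python3 - <<'E'
from h import *
for n,c in(('side',(300,160,360,210)),):
    s=snap(n); cv2.imwrite(f'pics/l_{n}.png',cv2.resize(s['image'][c[1]:c[3],c[0]:c[2]],None,fx=12,fy=12,interpolation=cv2.INTER_NEAREST)[:,:,::-1])
o=robot.get_obs();print(o['tool_pos'],o['ee_rot'],o['wrist_force'])
E
```

```text
time: 15.87
tool_pos: [0.5385, -0.1595, 0.0837]
ee_rot: [-3.141, 0.001, -0.048]
wrist_force: [0.4, -0.1, -3.5]
width: 0.0242
[ 0.53868225 -0.15963595  0.0839171 ] [-3.14150067e+00  5.23786397e-04 -4.82707851e-02] [-0.12799786  0.68906092 -2.96061466]
```

View pics/l_side.png

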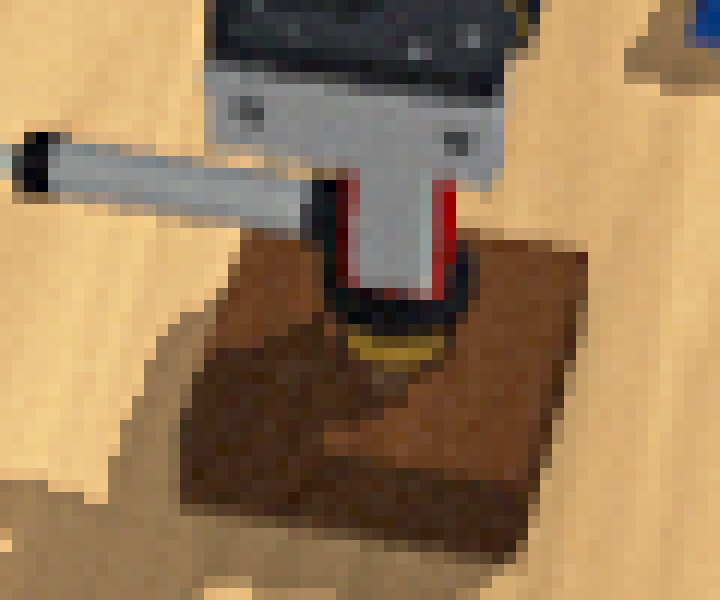

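```bash
python3 -m inch '[{"linear":[0.015,0,0],"twist":0,"gripper":0},{"linear":[0.015,0,0],"twist":0,"gripper":0},{"linear":[0.015,0,-0.02],"twist":0,"gripper":0},{"linear":[0.015,0,-0.04],"twist":0,"gripper":0},{"linear":[0.015,0,-0.04],"twist":0,"gripper":0},{"linear":[0.015,0,-0.04],"twist":0,"gripper":0}]'; python3 -m inch '[{"linear":[0,0,-0.02],"twist":0,"gripper":0},{"linear":[0,0,-0.04],"twist":0,"gripper":0},{"linear":[0,0,-0.04],"twist":0,"gripper":0}]'
```

```text
time: 16.42
tool_pos: [0.5401, -0.1596, 0.0798]
ee_rot: [-3.141, 0.001, -0.048]
wrist_force: [-0.8, -0.4, -2.9]
width: 0.0242
time: 16.67
tool_pos: [0.54, -0.1595, 0.0756]
ee_rot: [-3.141, 0.001, -0.048]
wrist_force: [-1.5, -0.4, -3.3]
width: 0.0238
```

Mouth is about 6 mm below the block's top (inside the hole) with no real side force. I'll go on down.

```bash
python3 -m inch '[{"linear":[0,0,-0.02],"twist":0,"gripper":0},{"linear":[0,0,-0.04],"twist":0,"gripper":0},{"linear":[0,0,-0.05],"twist":0,"gripper":0},{"linear":[0,0,-0.05],"twist":0,"gripper":0}]'; python3 -m inch '[{"linear":[0,0,-0.015],"twist":0,"gripper":0},{"linear":[0,0,-0.025],"twist":0,"gripper":0},{"linear":[0,0,-0.025],"twist":0,"gripper":0},{"linear":[0,0,-0.025],"twist":0,"gripper":0}]'
```

```text
time: 17.0
tool_pos: [0.5401, -0.1596, 0.0707]
ee_rot: [-3.141, 0.001, -0.048]
wrist_force: [-0.0, 0.2, -2.3]
width: 0.0239
time: 17.33
tool_pos: [0.5403, -0.1596, 0.0686]
ee_rot: [3.142, 0.0, -0.048]
wrist_force: [0.5, -0.5, -2.7]
width: 0.024
```

```bash
for i in 1 2 3; do python3 -m inch '[{"linear":[0,0,-0.01],"twist":0,"gripper":0},{"linear":[0,0,-0.01],"twist":0,"gripper":0},{"linear":[0,0,-0.01],"twist":0,"gripper":0}]' | grep -E "tool_pos|force"; done
```

```text
tool_pos: [0.5403, -0.1597, 0.0677]
wrist_force: [0.1, 0.5, -2.9]
tool_pos: [0.5403, -0.1597, 0.0667]
wrist_force: [-0.4, -0.3, -2.7]
tool_pos: [0.5405, -0.1597, 0.066]
wrist_force: [-0.5, -0.6, -1.1]
```

```bash
for i in 1 2; do python3 -m inch '[{"linear":[0,0,-0.007],"twist":0,"gripper":0},{"linear":[0,0,-0.007],"twist":0,"gripper":0},{"linear":[0,0,-0.007],"twist":0,"gripper":0}]' | grep -E "tool_pos|force"; done
```

```text
tool_pos: [0.5405, -0.1597, 0.066]
wrist_force: [-2.3, 0.5, 4.8]
tool_pos: [0.5405, -0.1597, 0.066]
wrist_force: [-3.5, 1.7, 6.9]
```

Stopped at z = 0.066, the same height as when it was picked up home, so it is seated. I'll relieve the push, look, then release.

```bash
python3 -m inch '[{"linear":[0,0,0.01],"twist":0,"gripper":0},{"linear":[0,0,0.01],"twist":0,"gripper":0},{"linear":[0,0,0.01],"twist":0,"gripper":0}]'
python3 - <<'E'
from h import *
for n,c in(('side',(285,150,365,210)),):
    s=snap(n); cv2.imwrite(f'pics/m_{n}.png',cv2.resize(s['image'][c[1]:c[3],c[0]:c[2]],None,fx=9,fy=9,interpolation=cv2.INTER_NEAREST)[:,:,::-1])
E
```

```text
time: 18.83
tool_pos: [0.5405, -0.1598, 0.066]
ee_rot: [3.141, -0.001, -0.048]
wrist_force: [-1.7, 1.2, 6.1]
width: 0.024
```

View pics/m_side.png

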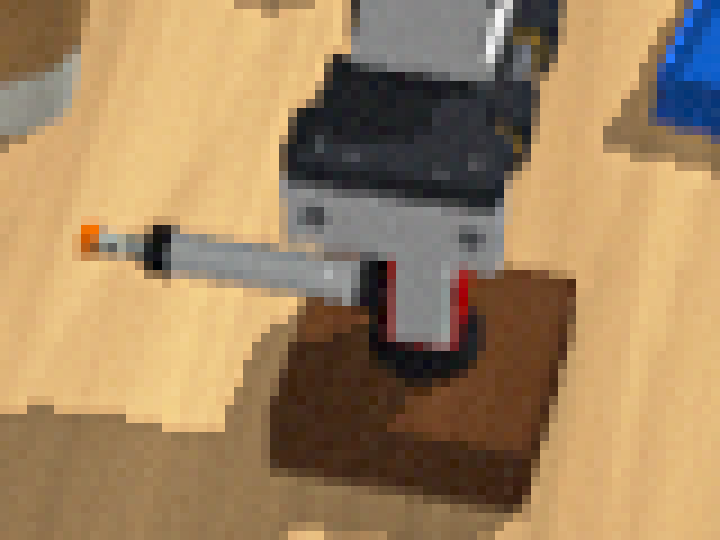

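```bash
python3 -m inch '[{"linear":[0,0,0.008],"twist":0,"gripper":0},{"linear":[0,0,0.008],"twist":0,"gripper":0},{"linear":[0,0,0.008],"twist":0,"gripper":0}]'; python3 -m inch '[{"linear":[0,0,0],"twist":0,"gripper":0.3},{"linear":[0,0,0],"twist":0,"gripper":0.4},{"linear":[0,0,0],"twist":0,"gripper":0.6},{"linear":[0,0,0],"twist":0,"gripper":1},{"linear":[0,0,0],"twist":0,"gripper":1},{"linear":[0,0,0],"twist":0,"gripper":1},{"linear":[0,0,0],"twist":0,"gripper":1},{"linear":[0,0,0],"twist":0,"gripper":1}]'
```

```text
time: 19.13
tool_pos: [0.5405, -0.1598, 0.066]
ee_rot: [3.141, -0.0, -0.048]
wrist_force: [-1.5, -0.4, 1.9]
width: 0.0237
time: 19.8
tool_pos: [0.5403, -0.1597, 0.0661]
ee_rot: [3.141, -0.0, -0.048]
wrist_force: [0.0, 0.0, 0.9]
width: 0.0713
```

```bash
python3 -m inch '[{"linear":[0,0,0],"twist":0,"gripper":1},{"linear":[0,0,0],"twist":0,"gripper":1},{"linear":[0,0,0],"twist":0,"gripper":1},{"linear":[0,0,0.1],"twist":0,"gripper":1},{"linear":[0,0,0.3],"twist":0,"gripper":1},{"linear":[0,0,0.6],"twist":0,"gripper":1},{"linear":[0,0,0.9],"twist":0,"gripper":1},{"linear":[0,0,1],"twist":0,"gripper":1}]';python3 -m inch '[{"linear":[0,-0.1,0.3],"twist":0,"gripper":1},{"linear":[-0.3,-0.3,0.5],"twist":0,"gripper":1},{"linear":[-0.6,-0.6,0.5],"twist":0,"gripper":1},{"linear":[-0.95,-0.95,0.5],"twist":0,"gripper":1},{"linear":[-0.95,-0.95,0.5],"twist":0,"gripper":1}]';python3 -m inch '[{"linear":[-0.3,-0.3,0],"twist":0,"gripper":1},{"linear":[-0.6,-0.6,0],"twist":0,"gripper":1},{"linear":[-0.95,-0.95,0],"twist":0,"gripper":1},{"linear":[-0.95,-0.95,0],"twist":0,"gripper":1},{"linear":[-0.95,-0.95,0],"twist":0,"gripper":1},{"linear":[-0.95,-0.95,0],"twist":0,"gripper":1},{"linear":[-0.95,-0.95,0],"twist":0,"gripper":1}]'
python3 - <<'E'
from h import *
for n,c in(('side',(285,150,365,210)),('top',(330,150,410,240))):
    s=snap(n,n+'_end.png'); cv2.imwrite(f'pics/n_{n}.png',cv2.resize(s['image'][c[1]:c[3],c[0]:c[2]],None,fx=6.5,fy=6.5,interpolation=cv2.INTER_NEAREST)[:,:,::-1])
    P=pts(s); m=(np.hypot(P[...,0]-.541,P[...,1]+.158)<.03)&(P[...,2]>.077); q=P[m];print(n,len(q),q.mean(0),q[:,2].max())
E
```

```text
time: 20.47
tool_pos: [0.5426, -0.1605, 0.1723]
ee_rot: [3.138, -0.009, -0.048]
wrist_force: [0.9, -0.4, 0.3]
width: 0.0939
time: 20.88
tool_pos: [0.442, -0.258, 0.2167]
ee_rot: [3.138, 0.001, -0.053]
wrist_force: [0.8, 0.1, 0.3]
width: 0.0939
time: 21.47
tool_pos: [0.3514, -0.3486, 0.2159]
ee_rot: [-3.141, -0.0, -0.047]
wrist_force: [-0.0, -1.6, 0.4]
width: 0.0939
side 56 [ 0.54287106 -0.15331398  0.08246538] 0.08672401998262898
top 90 [ 0.54129554 -0.15883306  0.08193645] 0.08626940298116798
```

View pics/n_side.png

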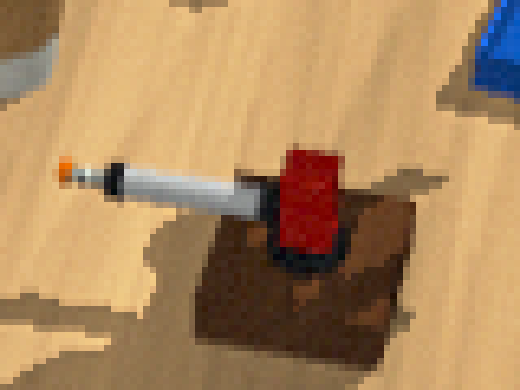

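View pics/n_top.png

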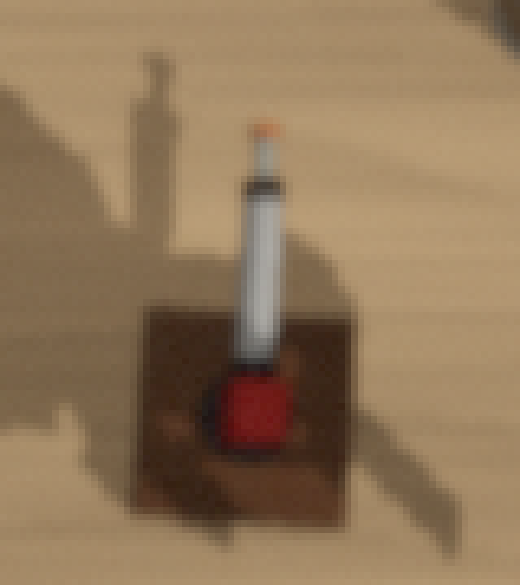

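View pics/side_end.png

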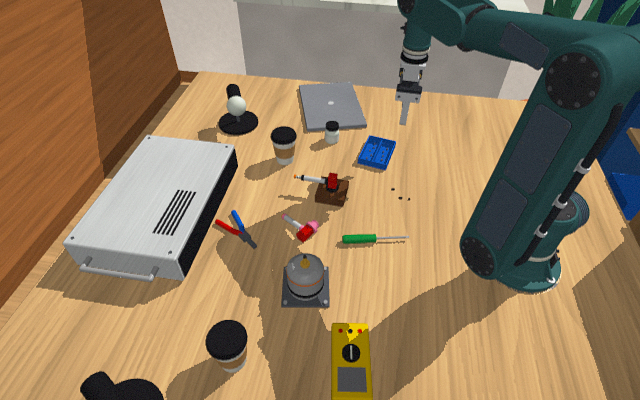

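The last pictures show the gauge upright at its starting height in the holder, side (333,184), with the rod still out at side (295,176). The jaws are clear and everything else is where it was, so I'm handing in.

```bash
python3 -c "
from bench import robot
print(robot.close_job(), robot.get_obs()['time'])"
```

```text
the job is handed in; nothing more can be done
the job is handed in; nothing more can be done
```

The tank's charge is checked and the gauge is back in its holder with the rod still out; I handed the job in at about 21.6 s of the 58 s allowed.

- **Pressing:** I pushed the red gauge down onto the valve and held it at about 15 N for 1.5 s. That is the wrist reading with the gauge's weight taken off, and no reading reached 17 N. The rod came out about 20 mm.
- **Returning:** I lowered the gauge into the holder until the arm stopped at the same height as at pick-up. It took about 10 N of contact, which I eased off before letting go and moving clear.
- **Last checks:** Both cameras show the gauge upright, its top at 82–83 mm, as at the start. The rod stands out, and nothing else on the bench appears to have moved.

**Disagreements in the checks:**
- The two cameras differed by 2–4 mm sideways.
- The side view gave estimates of the hole's x position about 1.5 mm apart, so I corrected the position twice before lowering the gauge.
- A sideways force of up to about 3.7 N showed while pressing on the valve, so the push was not perfectly centred.

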